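# Fit the square-bottle nest in the cap torque tester and load the bottle

## Robot

A 7-joint arm with a two-finger parallel gripper is mounted at the origin on the work surface. World frame = base frame: x ahead of the robot, y to its left, z up, the work surface at z = 0. Lengths are in m, angles in rad, forces in N, time in s.
With the tool pointing down it reaches from about 0.425 to 0.95 m from the base axis. Payload 16.7 kg.
Tool frame: the origin (TCP) lies at the very end of the fingers, on their centre line; the grasp point (between the pads) lies behind it (env.pinch_z is the z of the grasp point in the tool frame, in m); z points along the fingers, x is the direction in which the jaws open and shut, and the axes are right-handed (so a half turn about z gives the same grasp; the last joint's range is limited). The gripper opens to 94 mm and grips with 3 to 60 N. Pads are 16 mm wide; open, the fingers measure 119 mm over their backs; the gripper's body (75 mm by 177 mm) begins 78 mm behind the grasp point.
Start: joints at [1.155, 0.426, 0.074, 1.606, -0.034, 1.111, -0.067], TCP at [0.178, -0.651, 0.205] pointing down, gripper open.
Joint ranges: [-2.85, 2.85], [-0.5, 2.14], [-1.23, 1.37], [0.21, 2.46], [-1.02, 4.16], [0.16, 2.05], [-2.73, 2.73]. Speed limits (rad/s): [1.89, 1.89, 2.39, 2.39, 3.01, 3.01, 3.01].

## Interface

Orientations are given as a unit quaternion [x, y, z, w].
In Python, from plant import env gives the robot as it stands. The module is installed in compiled form; this text tells all that it offers.
- The arm moves only by the tool play_rows, never from a script. Its argument "moves" is a list of rows, each an object of numbers: "dx", "dy", "dz": the shift along the tool's x, y, z in mm; "wx", "wy", "wz": the turn, a rotation vector about the tool's x, y, z in rad; "hand": the gripper command: -1 is fully open, 1 is shut, values between are in proportion. A call has exactly 8 rows; each row is the pose to reach, as a shift and turn from the pose commanded when the call began, along the tool's axes at that moment; what a row does not reach only later rows make up. A row lasts 1/8 s, in which the tool goes at most 62.5 mm and 10.7 degrees, less where a joint would pass 70% of its speed; a pose out of reach is approached as far as the arm can. A call with a gripper value outside its range is refused whole. The fingers move at their own pace and stop on an object; "squeeze" is the grip in N (left out, the last holds). Time passes only in rows, so rows that repeat a pose let the fingers close, or fill a call up. It gives the time, the measured TCP pose, the force and the opening at its end, in the units of the state.
- env.read_state(): the state, without advancing time (a new reading comes with each control period).
- env.camera(name): name is "scene" or "top" or "wrist"; returns the picture (420x560x3 uint8, red, green, blue); there is no depth.
- env.camera_info(name): a dict with "intrinsics" (3x3 intrinsics, pixels), "extrinsics" (4x4, takes a point from camera to world coordinates). Camera axes: x right, y down, z forward; pixel columns grow to the right and rows downward; lengths in m; the calibration is good to about 2 mm. A picture is of the moment at which its call begins: read the wrist's pose just before it. camera_info takes no time and is no camera call; for the wrist camera it gives the pose at the moment of the call.
- env.job_done(): hands the job in, once; it reports no verdict.
The state is a dict: "clock": time; "joint_positions": joint angles; "dq": joint speeds; "joint_torque": joint torques, N m; "position": TCP position; "orientation": TCP orientation; "wrist_force": force on the tool from outside, world axes, zero at the start; "ft_torque": the same for the moment, N m; "width": opening from 0.0 (shut) to 1.0 (fully open).
Only numpy, scipy, OpenCV 4.12 (cv2) and the standard library are available. Lean on these libraries where they do the work, as an engineer would, in place of code of your own. Each camera call takes 0.05 s, during which the arm holds its last target.

## Task

Get the cap torque tester ready for the square juice bottle: fit the green nest with the square well into the hexagonal pocket of the tester's floating platform, working it about gently until it falls fully home and sits level, and let go of it; then lower the square bottle upright onto the bottom of the nest's well, without dropping it, and let go. The sensor under the platform is easily hurt, so never press on or knock the platform, directly or through the nest and the bottle, with more than 40 N; leave the round nest, the round bottle and the tub of caps where they are.

Things in the scene. Friction and masses are not known exactly. Their poses are not given: they have to be found in the camera images.
- tester: cap torque tester, a low white bench instrument fixed to the bench: housing 70 mm high, reaching from x = -158 to +78 mm and y = -90 to +90 mm in its own frame, grey panel at its -x end. Origin on the bench straight below the middle of the platform's travel; z up. On top floats the platform, an aluminium hexagonal ring about 100 mm across flats, top face 94 mm above the bench.
- platform_mark (a point): fixed point of the tester at the middle of the platform's travel, 94 mm above the bench (height of the platform's top face), axes as the tester. The floating platform stays where it was last left: the pocket's centre may be up to 5 mm off this point in x and in y, and the pocket turned up to 0.12 rad either way from having two flats square to x. Stops at these limits.
- pocket_mark (a point): fixed point of the tester 12 mm below platform_mark, at the height of the pocket's floor, 82 mm above the bench. The pocket in the platform: hexagonal, 59 mm across flats, 12 mm deep, flat floor, no chamfer. The platform moves stiffly: about 9 N to slide it in x or y, 0.25 N m to turn it; it does not give downwards.
- nest: green plastic bottle nest with a SQUARE well, about 0.15 kg, standing on the bench. Origin: centre of its underside, z up. Height 0 to 14 mm: hexagonal spigot, 56 mm across flats, two flats square to x; it fits the pocket any of six ways round when about 1.5 mm and 0.08 rad right. Above, 14 to 36 mm: square body 62 x 62 mm, sides square to x and y; grip it across two opposite sides.
- nest_well (a point): centre of the floor of the green nest's square well, 18 mm above the nest's origin, axes as the nest. The well is 52 x 52 mm, 18 mm deep, open to the top, walls 5 mm, no chamfer. When the nest is fully home this point is 100 mm above the bench; when the nest only lies on the platform's top face, 112 mm.
- bottle: square glass juice bottle, full and closed, about 0.36 kg, standing on the bench. Origin: centre of its underside, z up, x and y square to its sides. Body 48 x 48 mm up to 90 mm height, then sloping shoulder and neck, and a yellow round screw cap 38 mm in diameter from 120 to 140 mm: grip it firmly by the cap and carry it smoothly, or it swings. Fits the well any of four ways round, 2 mm play each side.
- round_nest: white nest with a ROUND well, outer diameter 64 mm, same spigot, 36 mm high; not needed. Origin: centre of the underside.
- round_bottle: round juice bottle, 53 mm in diameter, 145 mm high, white cap; not needed. Origin: centre of the underside.
- cap_tub: open grey tub of spare caps, 100 x 150 mm, 50 mm high; not needed. Origin: centre of the underside.

How it is judged:
On the way:
1. the green nest is fully home in the platform's pocket, level and let go (z of nest in the frame of tester between 0.078 and 0.0838 m and horizontal distance between nest and tester below 0.011 m and angle between nest's own z axis and vertical below 0.035 rad and contact force between the fingers and nest below 0.1 N), for 0.2 s.
At the end, for the whole second after the job is handed in: The green nest is home in the pocket (underside within 1.8 mm of the pocket floor, within 11 mm of the platform's mid-travel, level within 2 degrees); the square bottle stands on its well's floor (within 2 mm in height, 6 mm sideways, upright within 3.4 degrees); both let go and at rest (z of nest in the frame of tester between 0.078 and 0.0838 m and horizontal distance between nest and tester below 0.011 m and angle between nest's own z axis and vertical below 0.035 rad and z of bottle in the frame of nest between 0.0155 and 0.02 m and horizontal distance between bottle and nest below 0.006 m and angle between bottle's own z axis and vertical below 0.06 rad and linear speed of each of bottle, nest below 0.01 m/s); the robot touches nothing.
It fails at once if the platform was loaded with more than 40 N through the nest, or struck (contact force between nest and tester above 40 N).
It fails at once if the robot or the bottle pressed on or knocked the tester with more than 40 N (contact force between any of the arm, the fingers, bottle and tester above 40 N).
It fails at once if the bottle pressed on or knocked the nest with more than 40 N (contact force between bottle and nest above 40 N).
It fails at once if the round nest, the round bottle or the tub of caps was moved more than 15 mm (distance of any of round_nest, round_bottle, cap_tub from where it was at the start of the episode above 0.015 m).
It fails at once if the bottle was dropped into the nest (falling faster than 0.35 m/s at the well) (horizontal distance between bottle and nest below 0.02 m and z of bottle in the frame of nest below 0.034 m and linear speed of bottle above 0.35 m/s).
It also fails if it takes over 72 s, if anything falls off the work surface, if the arm or the gripper's body presses on something with over 40 N, if the wrist force passes 120 N, or if a joint passes its speed limit or range.

## Working session

There is one attempt and no reset: what is moved stays moved. The work goes in short steps, Python scripts to look and compute and a tool call to move; the robot and the scene stay as the last step left them, time stands still between calls to the robot, and variables do not carry over. Pictures are saved under pics/ and viewed, and the job is handed in when it is done.

Besides the shell and the picture viewer there is one more tool, called after ">>>" as name(argument=value, ...) on one line, values as JSON. play_rows: Moves the arm, as the interface text tells. Its arguments: {"type":"object","properties":{"moves":{"type":"array","items":{"type":"object","properties":{"dx":{"type":"number"},"dy":{"type":"number"},"dz":{"type":"number"},"wx":{"type":"number"},"wy":{"type":"number"},"wz":{"type":"number"},"hand":{"type":"number"}}}},"squeeze":{"type":"number"}},"required":["moves"]}

```bash
mkdir -p pics
python3 - <<'E'
from plant import env
import cv2
print(env.read_state(), env.pinch_z)
for n in ["scene","top","wrist"]:
    i=env.camera_info(n); print(n,i)
    cv2.imwrite(f"pics/{n}0.png",env.camera(n)[:,:,::-1])
E
```

```text
{'clock': 0.0, 'joint_positions': array([ 1.1545075 ,  0.42668813,  0.07385994,  1.60660472, -0.03409069,
        1.11081389, -0.06711268]), 'dq': array([ 0.00083945,  0.00032308, -0.00084997, -0.00054462, -0.00192095,
        0.00066605, -0.00097201]), 'joint_torque': array([-5.74097503e-04, -9.35809493e+01,  3.66648249e+00, -4.54193580e+01,
       -4.87567275e-02,  2.01400142e-02,  1.22864703e-04]), 'position': array([ 0.17779889, -0.65070543,  0.20480618]), 'orientation': array([ 7.94854727e-01, -6.06799448e-01, -5.27762947e-04, -3.39075587e-04]), 'wrist_force': array([ 0.30068488, -0.2416631 ,  0.03308595]), 'ft_torque': array([-0.01772153,  0.00095526,  0.03179225]), 'width': 1.0008496228153965} -0.0188
scene {'intrinsics': array([[494.83903959,   0.        , 271.70901261],
       [  0.        , 494.83903959, 209.50765574],
       [  0.        ,   0.        ,   1.        ]]), 'extrinsics': array([[-0.87016617,  0.25634568, -0.4208298 ,  1.06427634],
       [ 0.49256106,  0.47666843, -0.72812829,  0.82697668],
       [ 0.01394374, -0.84087698, -0.54104665,  0.67627311],
       [ 
[... 223 characters left out ...]
]]), 'extrinsics': array([[ 0.02608327, -0.98143387,  0.19001902,  0.4109583 ],
       [-0.99954579, -0.02847522, -0.00986807,  0.0181033 ],
       [ 0.01509569, -0.18967532, -0.98173081,  1.02135343],
       [ 0.        ,  0.        ,  0.        ,  1.        ]])}
wrist {'intrinsics': array([[362.53947647,   0.        , 274.0746366 ],
       [  0.        , 362.53947647, 208.28008997],
       [  0.        ,   0.        ,   1.        ]]), 'extrinsics': array([[ 0.26379464, -0.93437617, -0.23948603,  0.24694564],
       [-0.96457804, -0.25586013, -0.06422463, -0.63136424],
       [-0.00126496,  0.24794508, -0.96877326,  0.38351237],
       [ 0.        ,  0.        ,  0.        ,  1.        ]])}
```

View pics/scene0.png

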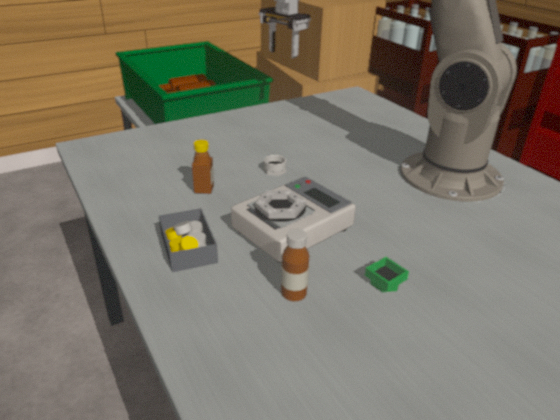

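View pics/top0.png

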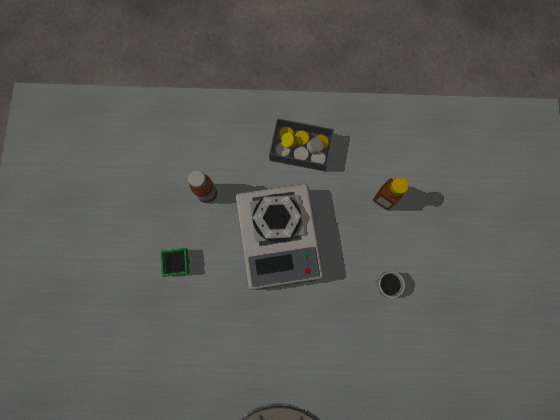

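View pics/wrist0.png

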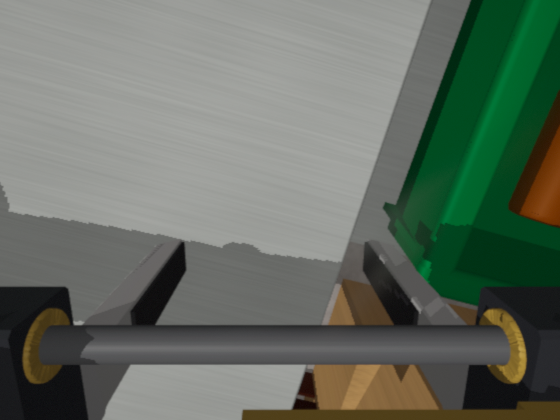

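The top view shows the green nest near (175,262), the square bottle's cap near (399,186), the platform near (277,217), and the round nest, round bottle and tub well apart from them. I'll enlarge these areas to get coarse positions.

```bash
cat > h.py <<'E'
import numpy as np, cv2
from scipy.spatial.transform import Rotation as R
def px2w(info,u,v,z):
    K=info["intrinsics"];T=info["extrinsics"]
    d=T[:3,:3]@np.linalg.solve(K,[u,v,1.]);o=T[:3,3]
    return o+d*(z-o[2])/d[2]
def w2px(info,p):
    T=info["extrinsics"];c=T[:3,:3].T@(np.asarray(p,float)-T[:3,3]);q=info["intrinsics"]@c
    return q[:2]/q[2]
def delta(st,pos,yaw=None,Rt=None):
    """tool-frame shift (mm) and rotvec to reach TCP pos with tool down, tool x at world yaw"""
    R0=R.from_quat(st["orientation"])
    sh=R0.inv().apply(np.asarray(pos)-st["position"])*1000
    out=None
    if yaw is not None:
        best=None
        for k in (0,1):
            y=yaw+k*np.pi
            x=[np.cos(y),np.sin(y),0];z=[0,0,-1];yy=np.cross(z,x)
            Rt=R.from_matrix(np.c_[x,yy,z]); rv=(R0.inv()*Rt).as_rotvec()
            if best is None or np.linalg.norm(rv)<np.linalg.norm(best): best=rv
        out=best
    return np.round(sh,1),out
E
python3 - <<'E'
from h import *
from plant import env
i=env.camera_info("top"); im=cv2.imread("pics/top0.png")
hsv=cv2.cvtColor(im,cv2.COLOR_BGR2HSV)
for nm,lo,hi,z in [("green",(45,80,40),(85,255,255),.036),("yellow",(22,120,80),(35,255,255),.14)]:
    m=cv2.inRange(hsv,lo,hi)
    n,l,s,c=cv2.connectedComponentsWithStats(m)
    for k in range(1,n):
        if s[k,4]>60:
            print(nm,s[k],c[k],px2w(i,*c[k],z))
            if nm=="green":
                r=cv2.minAreaRect(np.argwhere(l==k)[:,::-1].astype(np.float32)); b=cv2.boxPoints(r)
                print(r,[px2w(i,*q,z)[:2].round(4) for q in b])
print(px2w(i,277,217,.094))
c=np.hstack([cv2.resize(im[170:300,230:330],None,fx=4,fy=4,interpolation=2),cv2.resize(im[170:300,355:455],None,fx=4,fy=4,interpolation=2)])
cv2.imwrite("pics/c1.png",c)
E
```

```text
green [160 248  30  28 285] [174.07719298 261.56842105] [0.46989651 0.26575111 0.036     ]
((174.5460662841797, 261.6416320800781), (25.588232040405273, 28.6261043548584), 83.2901611328125) [array([0.4954, 0.3048]), array([0.5055, 0.2363]), array([0.4443, 0.2248]), array([0.4345, 0.2925])]
yellow [280 127  14  21 236] [286.55508475 136.58474576] [0.75821309 0.00215305 0.14      ]
yellow [295 131  14  14 149] [301.69127517 136.95973154] [ 0.75841888 -0.03294842  0.14      ]
yellow [316 135  13  13  86] [322.88372093 139.70930233] [ 0.75326347 -0.08217901  0.14      ]
yellow [390 177  19  17 247] [398.80566802 185.33603239] [ 0.64940017 -0.25560276  0.14      ]
[0.57661183 0.01898687 0.094     ]
```

View pics/c1.png

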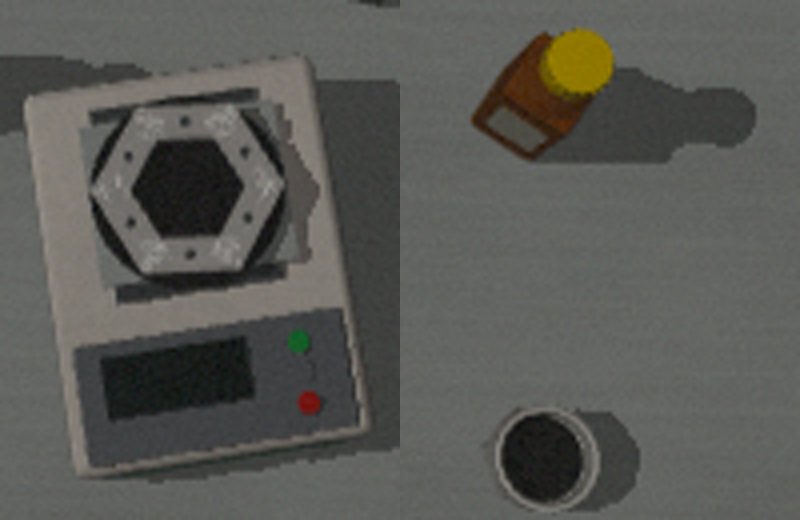

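Run:
```python
from h import *
from plant import env
print(delta(env.read_state(),[.577,-.011,.22],0.0))
```

```text
(array([-511.9, -553.7,  -14.6]), array([-6.28781486e-04,  9.13875213e-04, -1.30399812e+00]))
```

>>> play_rows(moves=[{"dx":-512,"dy":-554,"dz":-15,"wz":-1.304,"hand":-1},{"dx":-512,"dy":-554,"dz":-15,"wz":-1.304,"hand":-1},{"dx":-512,"dy":-554,"dz":-15,"wz":-1.304,"hand":-1},{"dx":-512,"dy":-554,"dz":-15,"wz":-1.304,"hand":-1},{"dx":-512,"dy":-554,"dz":-15,"wz":-1.304,"hand":-1},{"dx":-512,"dy":-554,"dz":-15,"wz":-1.304,"hand":-1},{"dx":-512,"dy":-554,"dz":-15,"wz":-1.304,"hand":-1},{"dx":-512,"dy":-554,"dz":-15,"wz":-1.304,"hand":-1}])

```text
$.moves[0]: bad value
```

Run:
```python
from h import *
from plant import env
s=env.read_state();print(s["position"],s["dq"].round(2),delta(s,[.577,-.011,.22],0.0))
```

```text
[ 0.17784455 -0.65078131  0.20493068] [-0. -0. -0. -0. -0. -0. -0.] (array([-511.9, -553.7,  -14.6]), array([-6.28781486e-04,  9.13875213e-04, -1.30399812e+00]))
```

>>> play_rows(moves=[{"dx":-40,"dy":-43,"dz":-1,"wx":0,"wy":0,"wz":-0.16,"hand":-1},{"dx":-80,"dy":-86,"dz":-2,"wx":0,"wy":0,"wz":-0.32,"hand":-1},{"dx":-120,"dy":-129,"dz":-3,"wx":0,"wy":0,"wz":-0.48,"hand":-1},{"dx":-160,"dy":-172,"dz":-4,"wx":0,"wy":0,"wz":-0.64,"hand":-1},{"dx":-200,"dy":-215,"dz":-5,"wx":0,"wy":0,"wz":-0.8,"hand":-1},{"dx":-240,"dy":-258,"dz":-6,"wx":0,"wy":0,"wz":-0.96,"hand":-1},{"dx":-280,"dy":-301,"dz":-7,"wx":0,"wy":0,"wz":-1.12,"hand":-1},{"dx":-320,"dy":-344,"dz":-8,"wx":0,"wy":0,"wz":-1.28,"hand":-1}])

```text
clock: 1.15
position: [0.4261, -0.25, 0.2137]
orientation: [1.0, -0.009, 0.0, 0.0]
wrist_force: [0.8, -0.9, 0.0]
width: 0.999
```

Run:
```python
from h import *
from plant import env
s=env.read_state();print(s["position"],s["dq"].round(2),delta(s,[.577,-.011,.22],0.0))
```

```text
[ 0.42606239 -0.25004844  0.21366002] [-0.5   0.01 -0.49 -0.01  0.08  0.02  0.25] (array([ 146.4, -241.9,   -6.4]), array([ 0.00027426, -0.00022733, -0.01898402]))
```

>>> play_rows(moves=[{"dx":25,"dy":-42,"dz":-1,"wx":0,"wy":0,"wz":-0.019,"hand":-1},{"dx":50,"dy":-84,"dz":-2,"wx":0,"wy":0,"wz":-0.019,"hand":-1},{"dx":75,"dy":-126,"dz":-3,"wx":0,"wy":0,"wz":-0.019,"hand":-1},{"dx":100,"dy":-168,"dz":-4,"wx":0,"wy":0,"wz":-0.019,"hand":-1},{"dx":125,"dy":-210,"dz":-5,"wx":0,"wy":0,"wz":-0.019,"hand":-1},{"dx":147,"dy":-242,"dz":-6,"wx":0,"wy":0,"wz":-0.019,"hand":-1},{"dx":147,"dy":-242,"dz":-6,"wx":0,"wy":0,"wz":-0.019,"hand":-1},{"dx":147,"dy":-242,"dz":-6,"wx":0,"wy":0,"wz":-0.019,"hand":-1}])

```text
clock: 2.15
position: [0.5778, -0.0139, 0.2191]
orientation: [1.0, -0.003, -0.0, 0.0]
wrist_force: [-0.3, -0.5, 0.2]
width: 1.0
```

Run:
```python
from h import *
from plant import env
import pickle
s=env.read_state();i=env.camera_info("wrist");im=env.camera("wrist")
print(s["position"],i["extrinsics"])
pickle.dump((s,i),open("plat.pkl","wb"));cv2.imwrite("pics/plat.png",im[:,:,::-1])
print([w2px(i,[.577,.019,.094]),w2px(i,s["position"])])
```

```text
[ 0.57780832 -0.01386141  0.21914619] [[ 0.99998671 -0.00452496 -0.00247208  0.57828582]
 [-0.00499618 -0.96884576 -0.2476145   0.05852252]
 [-0.00127462  0.24762356 -0.96885548  0.39778238]
 [ 0.          0.          0.          1.        ]]
[array([273.23878743, 164.25875888]), array([274.28692749, 257.43528583])]
```

View pics/plat.png

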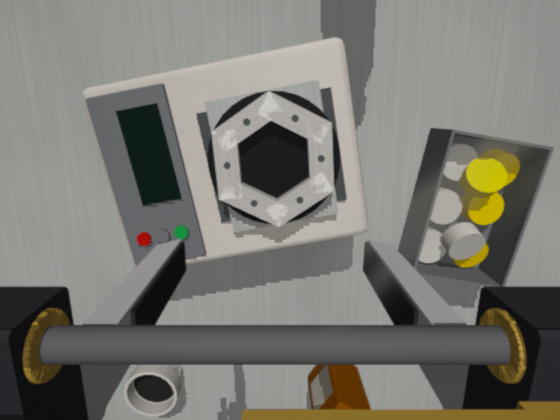

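Run:
```python
import cv2
im=cv2.imread("pics/plat.png")
cv2.imwrite("pics/platc.png",cv2.resize(im[80:235,200:350],None,fx=3.8,fy=3.8,interpolation=cv2.INTER_CUBIC))
```

```text
(no output)
```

View pics/platc.png

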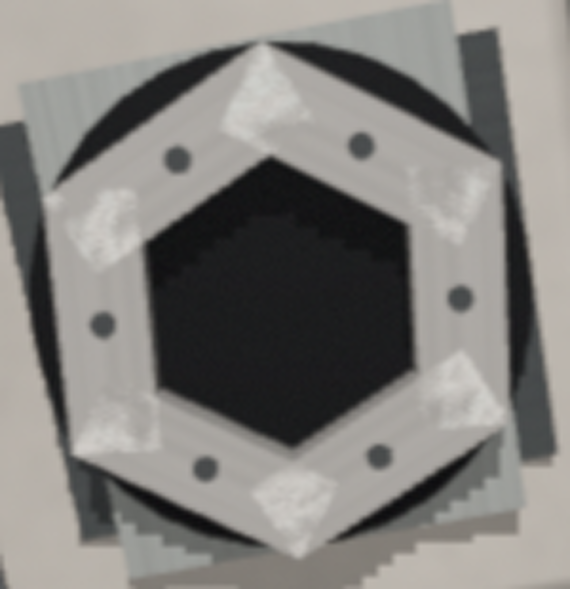

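Run:
```python
from h import *
import pickle
from scipy.optimize import least_squares
s,i=pickle.load(open("plat.pkl","rb"))
f=lambda L:np.array([px2w(i,(u+.5)/3.8-.5+200,(v+.5)/3.8-.5+80,.094)[:2] for u,v in L])
O=f([(263,42),(500,160),(504,422),(300,556),(73,455),(47,200)])
I=f([(270,155),(408,226),(414,370),(292,447),(158,388),(146,240)])
for P in (O,I):
    def hexv(p): 
        a=p[2]+np.pi/6+np.pi/2-np.pi/3*0-0 + np.array([-k*np.pi/3 for k in range(6)])
        a=a-np.pi/6
        return np.c_[p[0]+p[3]*np.cos(a),p[1]+p[3]*np.sin(a)]
    # first vertex points +y (world) in this image => yaw of flats = 0 when vertex at 90deg
    r=least_squares(lambda p:(hexv(p)-P).ravel(),[.577,.019,0,.04])
    print(r.x[:3], "AF",r.x[3]*np.sqrt(3)*1000,"res mm",(r.fun.reshape(6,2)*1000).round(1).tolist())
```

```text
[0.57730887 0.02115256 0.06971041] AF 97.96880588956839 res mm [[-0.4, -0.3], [-0.2, -0.7], [0.9, 0.2], [-0.1, -0.2], [0.3, 0.5], [-0.4, 0.4]]
[0.5773769  0.02237673 0.06113441] AF 56.39708561266164 res mm [[0.3, 0.1], [-0.4, 0.7], [-0.3, -0.2], [-0.3, -0.8], [0.5, 0.1], [0.2, -0.0]]
```

Run:
```python
from h import *
from plant import env
print(delta(env.read_state(),[.474,.233,.161],0.14))
i=env.camera_info("top");print(px2w(i,197,177,.145),px2w(i,198.7+0,185,.14))
```

```text
(array([-105.2, -246.7,   58.2]), array([ 0.00036036,  0.00061489, -0.14599606]))
[0.65372136 0.20147879 0.145     ] [0.63657143 0.19747622 0.14      ]
```

>>> play_rows(moves=[{"dx":-15,"dy":-35,"dz":8,"wx":0,"wy":0,"wz":-0.02,"hand":-1},{"dx":-35,"dy":-80,"dz":18,"wx":0,"wy":0,"wz":-0.05,"hand":-1},{"dx":-55,"dy":-130,"dz":30,"wx":0,"wy":0,"wz":-0.08,"hand":-1},{"dx":-75,"dy":-175,"dz":40,"wx":0,"wy":0,"wz":-0.11,"hand":-1},{"dx":-93,"dy":-215,"dz":50,"wx":0,"wy":0,"wz":-0.146,"hand":-1},{"dx":-105,"dy":-247,"dz":58,"wx":0,"wy":0,"wz":-0.146,"hand":-1},{"dx":-105,"dy":-247,"dz":58,"wx":0,"wy":0,"wz":-0.146,"hand":-1},{"dx":-105,"dy":-247,"dz":58,"wx":0,"wy":0,"wz":-0.146,"hand":-1}])

```text
clock: 3.2
position: [0.4749, 0.2327, 0.1616]
orientation: [0.998, 0.07, 0.0, 0.0]
wrist_force: [0.5, 0.5, -0.3]
width: 1.002
```

Run:
```python
from h import *
from plant import env
import pickle
s=env.read_state();i=env.camera_info("wrist");im=env.camera("wrist")
print(s["position"],s["orientation"])
pickle.dump((s,i),open("nest.pkl","wb"));im=im[:,:,::-1].copy();cv2.imwrite("pics/nest.png",im)
m=cv2.inRange(cv2.cvtColor(im,cv2.COLOR_BGR2HSV),(45,80,30),(85,255,255))
n,l,st,c=cv2.connectedComponentsWithStats(m);print(st[1:][st[1:,4]>100])
x,y=w2px(i,[.47,.266,.036]).astype(int);print(x,y)
x0,y0=max(x-75,0),max(y-75,0);print(x0,y0)
cv2.imwrite("pics/nestc.png",cv2.resize(im[y0:y0+150,x0:x0+150],None,fx=3.8,fy=3.8,interpolation=cv2.INTER_CUBIC))
```

```text
[0.47491921 0.23274803 0.16162172] [9.97570544e-01 6.96626891e-02 1.12368821e-04 3.25588511e-04]
[[ 236  121   75   75 2457]]
273 163
198 88
```

View pics/nestc.png

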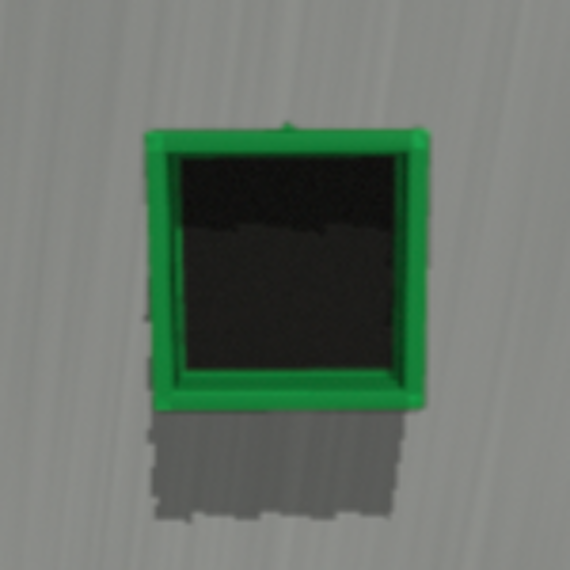

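Run:
```python
from h import *
import pickle
from scipy.optimize import least_squares
s,i=pickle.load(open("nest.pkl","rb"))
P=np.array([px2w(i,(u+.5)/3.8-.5+198,(v+.5)/3.8-.5+88,.036)[:2] for u,v in [(146,130),(428,130),(425,408),(156,410)]])
def sq(p):
    a=p[2]+np.array([3,1,-1,-3])*np.pi/4
    return np.c_[p[0]+p[3]*np.cos(a),p[1]+p[3]*np.sin(a)]
r=least_squares(lambda p:(sq(p)-P).ravel(),[.47,.266,.14,.04])
print(r.x,r.x[3]*2**.5,(r.fun*1000).round(1))
print(delta(s,[r.x[0],r.x[1],.018],r.x[2]))
print(delta(s,[r.x[0],r.x[1],.018],0.155))
```

```text
[0.46940736 0.26907723 0.1476749  0.04313004] 0.0609950941649961 [-0.  -0.4  0.3  0.1 -0.   0.2 -0.3  0.1]
(array([ -0.4, -36.8, 143.6]), array([ 0.00066598, -0.00017609, -0.00823657]))
(array([ -0.4, -36.8, 143.6]), array([ 0.00066663, -0.00017365, -0.01556168]))
```

>>> play_rows(moves=[{"dx":0,"dy":-18,"dz":15,"wx":0,"wy":0,"wz":-0.008,"hand":-1},{"dx":0,"dy":-37,"dz":35,"wx":0,"wy":0,"wz":-0.008,"hand":-1},{"dx":0,"dy":-37,"dz":60,"wx":0,"wy":0,"wz":-0.008,"hand":-1},{"dx":0,"dy":-37,"dz":90,"wx":0,"wy":0,"wz":-0.008,"hand":-1},{"dx":0,"dy":-37,"dz":115,"wx":0,"wy":0,"wz":-0.008,"hand":-1},{"dx":0,"dy":-37,"dz":134,"wx":0,"wy":0,"wz":-0.008,"hand":-1},{"dx":0,"dy":-37,"dz":143,"wx":0,"wy":0,"wz":-0.008,"hand":-1},{"dx":0,"dy":-37,"dz":143,"wx":0,"wy":0,"wz":-0.008,"hand":-1}])

```text
clock: 4.25
position: [0.4693, 0.2706, 0.0184]
orientation: [0.997, 0.074, -0.0, 0.0]
wrist_force: [0.2, -0.2, 0.4]
width: 0.995
```

Run:
```python
from h import *
from plant import env
s=env.read_state();print(s["position"],s["wrist_force"])
cv2.imwrite("pics/pre.png",env.camera("wrist")[:,:,::-1])
```

```text
[0.46934436 0.27059755 0.01844215] [ 0.23576676 -0.19408058  0.36281046]
```

View pics/pre.png

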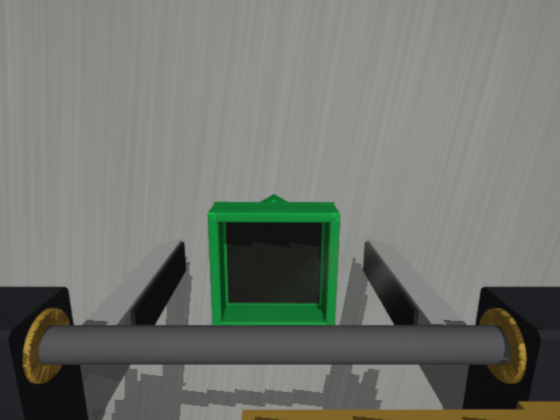

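>>> play_rows(moves=[{"dx":0,"dy":0,"dz":0,"wx":0,"wy":0,"wz":0,"hand":1},{"dx":0,"dy":0,"dz":0,"wx":0,"wy":0,"wz":0,"hand":1},{"dx":0,"dy":0,"dz":0,"wx":0,"wy":0,"wz":0,"hand":1},{"dx":0,"dy":0,"dz":0,"wx":0,"wy":0,"wz":0,"hand":1},{"dx":0,"dy":0,"dz":0,"wx":0,"wy":0,"wz":0,"hand":1},{"dx":0,"dy":0,"dz":0,"wx":0,"wy":0,"wz":0,"hand":1},{"dx":0,"dy":0,"dz":0,"wx":0,"wy":0,"wz":0,"hand":1},{"dx":0,"dy":0,"dz":0,"wx":0,"wy":0,"wz":0,"hand":1}], squeeze=25)

```text
clock: 5.3
position: [0.4693, 0.2708, 0.0187]
orientation: [0.997, 0.074, 0.0, 0.0]
wrist_force: [-1.2, -1.7, 5.8]
width: 0.66
```

Run:
```python
from h import *
from plant import env
import pickle
s=env.read_state();i=env.camera_info("wrist");im=env.camera("wrist")[:,:,::-1].copy()
print(s["position"],s["wrist_force"],s["width"]*94)
pickle.dump((s,i),open("held.pkl","wb"));cv2.imwrite("pics/held.png",im)
cv2.imwrite("pics/heldc.png",cv2.resize(im[180:340,190:360],None,fx=3.4,fy=3.4,interpolation=cv2.INTER_CUBIC))
```

```text
[0.46934693 0.27083685 0.0186895 ] [-1.21847577 -1.70731906  5.84335621] 62.0275540715982
```

View pics/heldc.png

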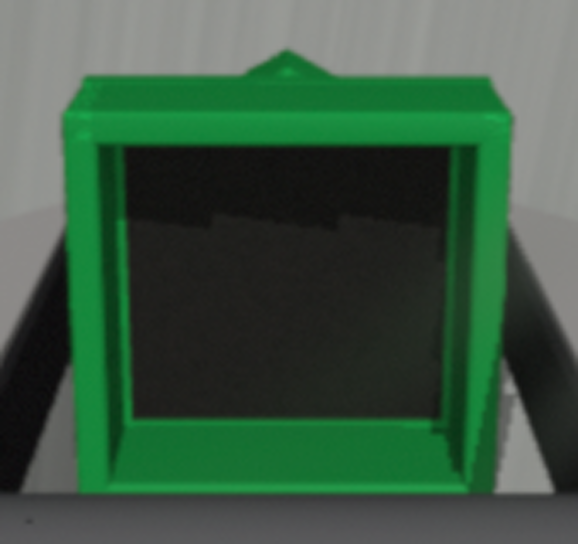

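Run:
```python
from h import *
import pickle
s,i=pickle.load(open("held.pkl","rb"))
R0=R.from_quat(s["orientation"])
for u,v,z in [(65,115,.036),(512,118,.036),(98,143,.036),(480,143,.036),(108,487,.036),(468,487,.036),(125,147,.018),(450,147,.018),(133,418,.018),(440,418,.018)]:
    p=px2w(i,(u+.5)/3.4-.5+190,(v+.5)/3.4-.5+180,z)
    print(u,v,(R0.inv().apply(p-s["position"])*1000).round(1))
```

```text
65 115 [-30.1 -28.7 -17.3]
512 118 [ 30.5 -28.3 -17.3]
98 143 [-25.8 -24.7 -17.3]
480 143 [ 26.3 -24.7 -17.3]
108 487 [-26.3  28.  -17.3]
468 487 [ 26.6  28.  -17.3]
125 147 [-24.6 -18.8   0.7]
450 147 [ 24.7 -18.8   0.7]
133 418 [-24.8  26.7   0.7]
440 418 [24.6 26.7  0.7]
```

Run:
```python
from h import *
from plant import env
print(delta(env.read_state(),[.5772,.023,.145],0.066))
```

```text
(array([  69.9,  261.1, -126.3]), array([-1.59203615e-05, -2.37697864e-04,  8.28901998e-02]))
```

>>> play_rows(moves=[{"dx":0,"dy":0,"dz":-20,"wx":0,"wy":0,"wz":0,"hand":1},{"dx":0,"dy":5,"dz":-55,"wx":0,"wy":0,"wz":0,"hand":1},{"dx":5,"dy":25,"dz":-95,"wx":0,"wy":0,"wz":0.01,"hand":1},{"dx":18,"dy":65,"dz":-120,"wx":0,"wy":0,"wz":0.03,"hand":1},{"dx":30,"dy":110,"dz":-126,"wx":0,"wy":0,"wz":0.05,"hand":1},{"dx":42,"dy":155,"dz":-126,"wx":0,"wy":0,"wz":0.07,"hand":1},{"dx":54,"dy":200,"dz":-126,"wx":0,"wy":0,"wz":0.083,"hand":1},{"dx":63,"dy":235,"dz":-126,"wx":0,"wy":0,"wz":0.083,"hand":1}])

```text
clock: 6.35
position: [0.5669, 0.0459, 0.1457]
orientation: [0.999, 0.032, 0.0, -0.0]
wrist_force: [0.3, 0.8, -1.0]
width: 0.656
```

Run:
```python
from h import *
from plant import env
s=env.read_state();print(s["position"],s["wrist_force"],delta(s,[.5772,.023,.122],0.066))
```

```text
[0.5669339  0.0459167  0.14570881] [ 0.34678663  0.82626481 -1.04264954] (array([ 8.7, 23.5, 23.7]), array([-6.00248770e-05, -6.74818459e-04, -1.15975628e-03]))
```

>>> play_rows(moves=[{"dx":4,"dy":12,"dz":2,"wx":0,"wy":0,"wz":0,"hand":1},{"dx":9.3,"dy":22,"dz":6,"wx":0,"wy":0,"wz":-0.001,"hand":1},{"dx":9.3,"dy":25.4,"dz":12,"wx":0,"wy":0,"wz":-0.001,"hand":1},{"dx":9.3,"dy":25.4,"dz":18,"wx":0,"wy":0,"wz":-0.001,"hand":1},{"dx":9.3,"dy":25.4,"dz":22,"wx":0,"wy":0,"wz":-0.001,"hand":1},{"dx":9.3,"dy":25.4,"dz":24,"wx":0,"wy":0,"wz":-0.001,"hand":1},{"dx":9.3,"dy":25.4,"dz":24,"wx":0,"wy":0,"wz":-0.001,"hand":1},{"dx":9.3,"dy":25.4,"dz":24,"wx":0,"wy":0,"wz":-0.001,"hand":1}])

```text
clock: 7.35
position: [0.5775, 0.0232, 0.1207]
orientation: [0.999, 0.034, 0.0, -0.0]
wrist_force: [-0.0, 0.2, -1.7]
width: 0.654
```

Run:
```python
from h import *
from plant import env
import pickle
s=env.read_state();print(s["position"],s["wrist_force"],delta(s,[.5772,.023,.122],0.066))
i=env.camera_info("wrist");im=env.camera("wrist")[:,:,::-1].copy()
pickle.dump((s,i),open("over.pkl","wb"));cv2.imwrite("pics/over.png",im)
```

```text
[0.57746259 0.02315112 0.12066879] [-0.03306138  0.19826864 -1.66945669] (array([-0.3,  0.1, -1.3]), array([-4.10638147e-05, -2.48008654e-04,  1.05319198e-03]))
```

View pics/over.png

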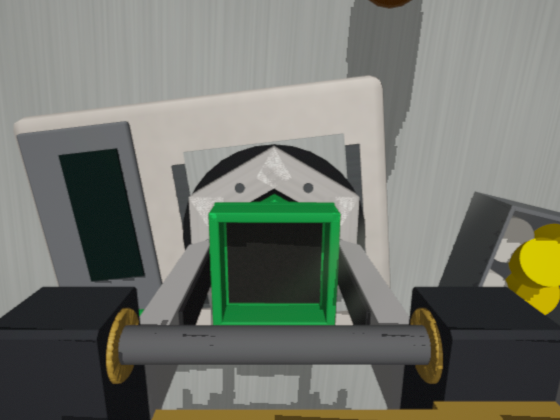

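>>> play_rows(moves=[{"dx":0,"dy":0,"dz":2,"wx":0,"wy":0,"wz":0,"hand":1},{"dx":0,"dy":0,"dz":4,"wx":0,"wy":0,"wz":0,"hand":1},{"dx":0,"dy":0,"dz":6,"wx":0,"wy":0,"wz":0,"hand":1},{"dx":0,"dy":0,"dz":7,"wx":0,"wy":0,"wz":0,"hand":1},{"dx":0,"dy":0,"dz":7.7,"wx":0,"wy":0,"wz":0,"hand":1},{"dx":0,"dy":0,"dz":8.2,"wx":0,"wy":0,"wz":0,"hand":1},{"dx":0,"dy":0,"dz":8.7,"wx":0,"wy":0,"wz":0,"hand":1},{"dx":0,"dy":0,"dz":9.2,"wx":0,"wy":0,"wz":0,"hand":1}])

```text
clock: 8.4
position: [0.5774, 0.0231, 0.1113]
orientation: [0.999, 0.033, 0.0, -0.0]
wrist_force: [-0.1, -0.9, -1.9]
width: 0.659
```

>>> play_rows(moves=[{"dx":0,"dy":0,"dz":0.5,"wx":0,"wy":0,"wz":0,"hand":1},{"dx":0,"dy":0,"dz":1,"wx":0,"wy":0,"wz":0,"hand":1},{"dx":0,"dy":0,"dz":1.4,"wx":0,"wy":0,"wz":0,"hand":1},{"dx":0,"dy":0,"dz":1.8,"wx":0,"wy":0,"wz":0,"hand":1},{"dx":0,"dy":0,"dz":2.2,"wx":0,"wy":0,"wz":0,"hand":1},{"dx":0,"dy":0,"dz":2.6,"wx":0,"wy":0,"wz":0,"hand":1},{"dx":0,"dy":0,"dz":3,"wx":0,"wy":0,"wz":0,"hand":1},{"dx":0,"dy":0,"dz":3,"wx":0,"wy":0,"wz":0,"hand":1}])

```text
clock: 9.4
position: [0.5774, 0.0231, 0.1083]
orientation: [0.999, 0.033, -0.0, -0.0]
wrist_force: [0.4, -0.1, -1.3]
width: 0.66
```

>>> play_rows(moves=[{"dx":0,"dy":0,"dz":1,"wx":0,"wy":0,"wz":0,"hand":1},{"dx":0,"dy":0,"dz":2,"wx":0,"wy":0,"wz":0,"hand":1},{"dx":0,"dy":0,"dz":3,"wx":0,"wy":0,"wz":0,"hand":1},{"dx":0,"dy":0,"dz":4,"wx":0,"wy":0,"wz":0,"hand":1},{"dx":0,"dy":0,"dz":5,"wx":0,"wy":0,"wz":0,"hand":1},{"dx":0,"dy":0,"dz":5.7,"wx":0,"wy":0,"wz":0,"hand":1},{"dx":0,"dy":0,"dz":6.4,"wx":0,"wy":0,"wz":0,"hand":1},{"dx":0,"dy":0,"dz":6.4,"wx":0,"wy":0,"wz":0,"hand":1}])

```text
clock: 10.4
position: [0.5773, 0.0231, 0.1019]
orientation: [0.999, 0.033, -0.0, -0.0]
wrist_force: [-0.2, 0.2, -0.9]
width: 0.658
```

>>> play_rows(moves=[{"dx":0,"dy":0,"dz":0.3,"wx":0,"wy":0,"wz":0,"hand":1},{"dx":0,"dy":0,"dz":0.6,"wx":0,"wy":0,"wz":0,"hand":1},{"dx":0,"dy":0,"dz":0.8,"wx":0,"wy":0,"wz":0,"hand":1},{"dx":0,"dy":0,"dz":1.0,"wx":0,"wy":0,"wz":0,"hand":1},{"dx":0,"dy":0,"dz":1.2,"wx":0,"wy":0,"wz":0,"hand":1},{"dx":0,"dy":0,"dz":1.2,"wx":0,"wy":0,"wz":0,"hand":1},{"dx":0,"dy":0,"dz":1.2,"wx":0,"wy":0,"wz":0,"hand":1},{"dx":0,"dy":0,"dz":1.2,"wx":0,"wy":0,"wz":0,"hand":1}])

```text
clock: 11.4
position: [0.5774, 0.0231, 0.1007]
orientation: [0.999, 0.033, -0.0, -0.0]
wrist_force: [0.4, 0.5, -0.9]
width: 0.658
```

>>> play_rows(moves=[{"dx":0,"dy":0,"dz":0.2,"wx":0,"wy":0,"wz":0,"hand":0.2},{"dx":0,"dy":0,"dz":0.2,"wx":0,"wy":0,"wz":0,"hand":0},{"dx":0,"dy":0,"dz":0.2,"wx":0,"wy":0,"wz":0,"hand":-0.8},{"dx":0,"dy":0,"dz":0.2,"wx":0,"wy":0,"wz":0,"hand":-0.8},{"dx":0,"dy":0,"dz":0.2,"wx":0,"wy":0,"wz":0,"hand":-0.8},{"dx":0,"dy":0,"dz":0.2,"wx":0,"wy":0,"wz":0,"hand":-0.8},{"dx":0,"dy":0,"dz":-8,"wx":0,"wy":0,"wz":0,"hand":-0.8},{"dx":0,"dy":0,"dz":-30,"wx":0,"wy":0,"wz":0,"hand":-0.8}])

```text
clock: 12.4
position: [0.5768, 0.0231, 0.1307]
orientation: [0.999, 0.034, -0.001, -0.0]
wrist_force: [0.2, 0.6, 0.1]
width: 0.902
```

Run:
```python
from h import *
from plant import env
print(delta(env.read_state(),[.5772,-.011,.225],0.066), env.read_state()["wrist_force"])
```

```text
(array([ -2.1,  34. , -94.3]), array([-0.00028067,  0.0015211 ,  0.00113874])) [0.15764601 0.58546121 0.06824198]
```

>>> play_rows(moves=[{"dx":0,"dy":0,"dz":-15,"wx":0,"wy":0,"wz":0,"hand":-0.8},{"dx":0,"dy":5,"dz":-40,"wx":0,"wy":0,"wz":0,"hand":-1},{"dx":0,"dy":15,"dz":-70,"wx":0,"wy":0,"wz":0,"hand":-1},{"dx":0,"dy":26,"dz":-95,"wx":0,"wy":0,"wz":0,"hand":-1},{"dx":0,"dy":34,"dz":-112,"wx":0,"wy":0,"wz":0,"hand":-1},{"dx":0,"dy":34,"dz":-112,"wx":0,"wy":0,"wz":0,"hand":-1},{"dx":0,"dy":34,"dz":-112,"wx":0,"wy":0,"wz":0,"hand":-1},{"dx":0,"dy":34,"dz":-112,"wx":0,"wy":0,"wz":0,"hand":-1}])

```text
clock: 13.4
position: [0.5792, -0.0104, 0.2417]
orientation: [0.999, 0.034, -0.001, -0.0]
wrist_force: [-0.3, -0.5, -1.0]
width: 1.002
```

Run:
```python
from h import *
from plant import env
import pickle
s=env.read_state();print(s["position"],s["orientation"])
i=env.camera_info("wrist");im=env.camera("wrist")[:,:,::-1].copy()
pickle.dump((s,i),open("home.pkl","wb"));cv2.imwrite("pics/home.png",im)
cv2.imwrite("pics/homec.png",cv2.resize(im[80:230,198:348],None,fx=3.8,fy=3.8,interpolation=cv2.INTER_CUBIC))
```

```text
[ 0.57918395 -0.01043826  0.24173082] [ 9.99427937e-01  3.38120177e-02 -7.18577571e-04 -1.74767891e-04]
```

View pics/homec.png

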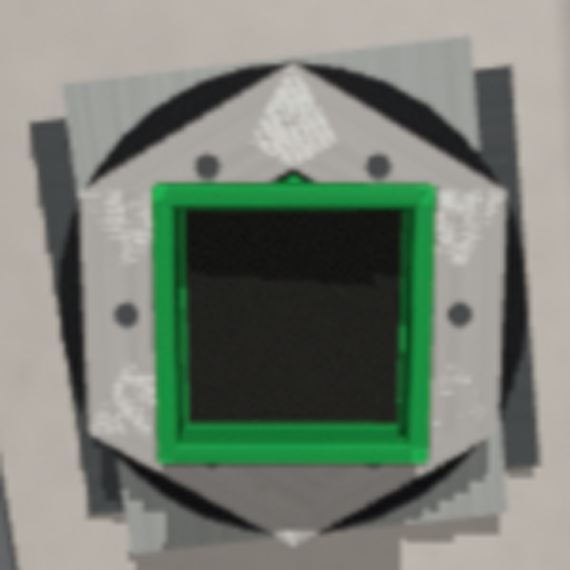

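Run:
```python
from h import *
import pickle
from plant import env
from scipy.optimize import least_squares
s,i=pickle.load(open("home.pkl","rb"))
for z in (.118,.130):
    P=np.array([px2w(i,(u+.5)/3.8-.5+198,(v+.5)/3.8-.5+80,z)[:2] for u,v in [(153,184),(436,183),(429,462),(160,464)]])
    def sq(p):
        a=p[2]+np.array([3,1,-1,-3])*np.pi/4
        return np.c_[p[0]+p[3]*np.cos(a),p[1]+p[3]*np.sin(a)]
    r=least_squares(lambda p:(sq(p)-P).ravel(),[.577,.02,.06,.04])
    print(r.x,r.x[3]*2**.5,(r.fun*1000).round(1))
im=env.camera("scene")[:,:,::-1]
cv2.imwrite("pics/sc1.png",cv2.resize(im[120:310,150:370],None,fx=3.4,fy=3.1,interpolation=cv2.INTER_CUBIC))
t=env.camera("top")[:,:,::-1];cv2.imwrite("pics/top1.png",t)
print(delta(s,[.645,-.30,.265],0.066))
```

```text
[0.57761711 0.02146318 0.07100716 0.04321286] 0.0611122183247725 [-0.3 -0.2  0.2 -0.2  0.3  0.1 -0.2  0.4]
[0.57749659 0.02305751 0.07100716 0.04149827] 0.058687418846589276 [-0.3 -0.2  0.1 -0.2  0.3  0.1 -0.2  0.3]
(array([ 46.1, 293.3, -23.5]), array([-0.00039676,  0.00142484,  0.00163695]))
```

View pics/sc1.png

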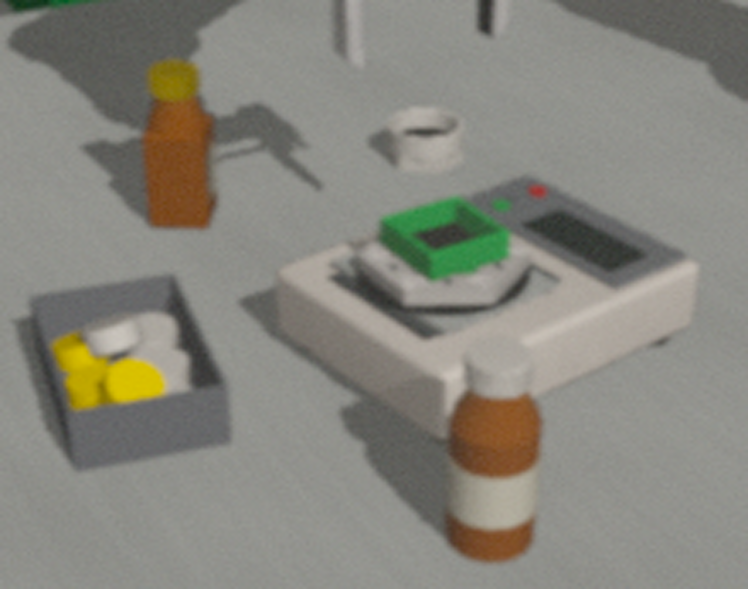

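>>> play_rows(moves=[{"dx":5,"dy":35,"dz":-10,"wx":0,"wy":0.001,"wz":0,"hand":-1},{"dx":14,"dy":85,"dz":-23,"wx":0,"wy":0.001,"wz":0,"hand":-1},{"dx":23,"dy":135,"dz":-23,"wx":0,"wy":0.001,"wz":0,"hand":-1},{"dx":31,"dy":185,"dz":-23,"wx":0,"wy":0.001,"wz":0,"hand":-1},{"dx":39,"dy":235,"dz":-23,"wx":0,"wy":0.001,"wz":0,"hand":-1},{"dx":45,"dy":270,"dz":-23,"wx":0,"wy":0.001,"wz":0,"hand":-1},{"dx":47,"dy":283,"dz":-23,"wx":0,"wy":0.001,"wz":0,"hand":-1},{"dx":47,"dy":283,"dz":-23,"wx":0,"wy":0.001,"wz":0,"hand":-1}])

```text
clock: 14.55
position: [0.6454, -0.2899, 0.2651]
orientation: [0.999, 0.033, 0.0, -0.0]
wrist_force: [-0.3, 1.2, 0.3]
width: 1.001
```

```bash
cat > snap.py <<'E'
import sys,pickle
from h import *
from plant import env
def snap(n):
    s=env.read_state();i=env.camera_info("wrist");im=env.camera("wrist")[:,:,::-1].copy()
    pickle.dump((s,i),open(n+".pkl","wb"));cv2.imwrite(f"pics/{n}.png",im)
    print(s["clock"],s["position"],s["orientation"],s["wrist_force"].round(1),s["dq"].round(3))
    return s,i,im
E
python3 - <<'E'
from snap import *
snap("bot1")
E
```

```text
14.55 [ 0.64542542 -0.2899357   0.26512686] [ 9.99446558e-01  3.32619572e-02  2.40303585e-04 -4.03784729e-04] [-0.3  1.2  0.3] [-0.018 -0.019 -0.023  0.02  -0.006 -0.004 -0.012]
```

View pics/bot1.png

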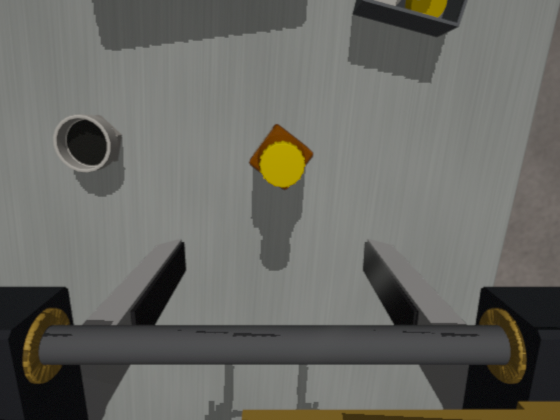

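Run:
```python
from h import *
import pickle
im=cv2.imread("pics/bot1.png");s,i=pickle.load(open("bot1.pkl","rb"))
cv2.imwrite("pics/bot1c.png",cv2.resize(im[110:205,235:330],None,fx=6,fy=6,interpolation=cv2.INTER_CUBIC))
hsv=cv2.cvtColor(im,cv2.COLOR_BGR2HSV)
m=cv2.inRange(hsv,(22,120,80),(35,255,255));m[:, :200]=0;m[:,350:]=0
c=max(cv2.findContours(m,0,1)[0],key=cv2.contourArea)
(u,v),r=cv2.minEnclosingCircle(c);e=cv2.fitEllipse(c);print((u,v),r,e,px2w(i,*e[0],.14))
```

```text
(281.6764831542969, 163.88235473632812) 23.41202735900879 ((281.72698974609375, 163.89344787597656), (44.94912338256836, 45.64286422729492), 1.6545450687408447) [ 0.64955667 -0.25633707  0.14      ]
```

View pics/bot1c.png

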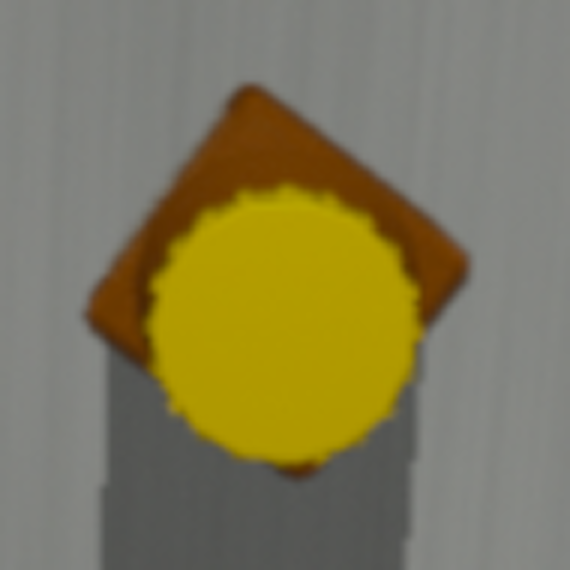

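```bash
cat > fitb.py <<'E'
from h import *
from scipy.optimize import minimize
def model(info,x,y,yaw,z0,S,box,rc=4.0,tilt=(0,0)):
    """silhouette; box=(u0,v0,w,h) upsampled S. z0=underside height"""
    sq=[]
    for sx,sy,a0 in ((1,1,0),(-1,1,90),(-1,-1,180),(1,-1,270)):
        for a in np.radians(a0+np.array([0,30,60,90])):
            sq.append((sx*(24-rc)+rc*np.cos(a),sy*(24-rc)+rc*np.sin(a)))
    sq=np.array(sq)/1000
    c,s=np.cos(yaw),np.sin(yaw)
    sq=sq@np.array([[c,s],[-s,c]])
    cir=np.array([(np.cos(t),np.sin(t)) for t in np.linspace(0,2*np.pi,40)])*.019
    m=np.zeros((box[3]*S,box[2]*S),np.uint8)
    def fill(parts):
        pts=[]
        for P,z in parts:
            for q in P:
                u,v=w2px(info,[x+q[0]+tilt[0]*z,y+q[1]+tilt[1]*z,z0+z]);pts.append(((u+.5-box[0])*S,(v+.5-box[1])*S))
        h=cv2.convexHull((np.array(pts)*16).astype(np.int32)); cv2.fillConvexPoly(m,h,255,shift=4)
    fill([(sq,0.),(sq,.09)]); fill([(sq*.9,.095),(cir*.8,.118)]); fill([(cir,.12),(cir,.14)])
    return m
def mask(im):
    hsv=cv2.cvtColor(im,cv2.COLOR_BGR2HSV)
    return cv2.inRange(hsv,(5,120,25),(35,255,255))
def fit(im,info,p0,z0,box,S=6,**k):
    m=mask(im)[box[1]:box[1]+box[3],box[0]:box[0]+box[2]]
    m=cv2.resize(im[box[1]:box[1]+box[3],box[0]:box[0]+box[2]],None,fx=S,fy=S,interpolation=cv2.INTER_CUBIC)
    m=cv2.medianBlur(mask(m),9)
    f=lambda p:np.mean(model(info,p[0],p[1],p[2],z0,S,box,**k)!=m)
    best=None
    for dy in np.radians([0,15,30,45,60,75]) if len(p0)<3 else [p0[2]]:
        q=np.array([p0[0],p0[1],dy])
        sim=np.array([q,q+[.004,0,0],q+[0,.004,0],q+[0,0,.15]])
        r=minimize(f,q,method="Nelder-Mead",options=dict(initial_simplex=sim,xatol=1e-5,fatol=1e-7,maxiter=300))
        if best is None or r.fun<best.fun: best=r
    mm=model(info,*best.x,z0,S,box,**k)
    return best,m,mm
E
python3 - <<'E'
from fitb import *
import pickle
im=cv2.imread("pics/bot1.png");s,i=pickle.load(open("bot1.pkl","rb"))
box=(235,110,95,95)
for rc in (3.,5.,7.):
    r,m,mm=fit(im,i,[.6495,-.256],0,box,rc=rc); print(rc,r.x,r.fun,np.mean(m>0))
big=cv2.resize(im[110:205,235:330],None,fx=6,fy=6)
cs,_=cv2.findContours(mm,0,1);cv2.drawContours(big,cs,-1,(255,255,255),1);cv2.imwrite("pics/fit1.png",big)
E
```

```text
3.0 [ 0.6498295  -0.25723783  0.98318329] 0.020138504155124654 0.2693505694059711
5.0 [ 0.64968156 -0.25742328  0.98459955] 0.017925515543244074 0.2693505694059711
7.0 [ 0.64974674 -0.25732825 -0.58361201] 0.014979993844259772 0.2693505694059711
```

View pics/fit1.png

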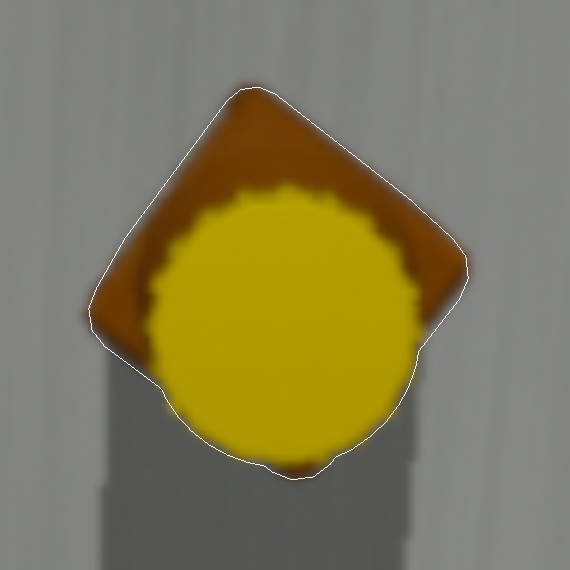

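Run:
```python
from h import *
from plant import env
print(delta(env.read_state(),[.6496,-.2567,.114],-.585))
```

```text
(array([  6.1, -31.6, 151.5]), array([-1.14842003e-03, -4.77407769e-04,  6.52855920e-01]))
```

>>> play_rows(moves=[{"dx":2,"dy":-8,"dz":0,"wx":0,"wy":0,"wz":0.12,"hand":-1},{"dx":4,"dy":-18,"dz":5,"wx":0,"wy":0,"wz":0.26,"hand":-1},{"dx":6,"dy":-28,"dz":15,"wx":0,"wy":0,"wz":0.4,"hand":-1},{"dx":6.1,"dy":-31.6,"dz":30,"wx":0,"wy":0,"wz":0.54,"hand":-1},{"dx":6.1,"dy":-31.6,"dz":50,"wx":0,"wy":0,"wz":0.653,"hand":-1},{"dx":6.1,"dy":-31.6,"dz":75,"wx":0,"wy":0,"wz":0.653,"hand":-1},{"dx":6.1,"dy":-31.6,"dz":90,"wx":0,"wy":0,"wz":0.653,"hand":-1},{"dx":6.1,"dy":-31.6,"dz":95,"wx":0,"wy":0,"wz":0.653,"hand":-1}])

```text
clock: 15.6
position: [0.6494, -0.2571, 0.1703]
orientation: [0.958, -0.288, 0.0, -0.0]
wrist_force: [-0.7, 0.3, 1.2]
width: 1.001
```

Run:
```python
from snap import *
s,i,im=snap("bot2")
print(delta(s,[.6496,-.2567,.114],-.585))
```

```text
15.6 [ 0.64938274 -0.25710835  0.17025369] [ 9.57553336e-01 -2.88255918e-01  9.74543555e-05 -3.53578410e-04] [-0.7  0.3  1.2] [ 0.003  0.025  0.006  0.015  0.014 -0.058 -0.009]
(array([-0. , -0.4, 56.3]), array([-7.33322389e-04,  1.72763459e-05,  1.90072370e-04]))
```

View pics/bot2.png

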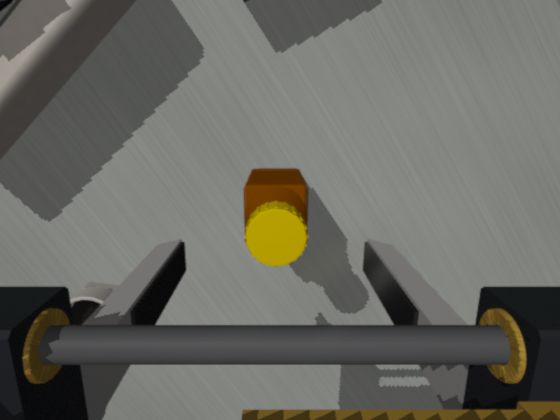

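Run:
```python
from fitb import *
import pickle
im=cv2.imread("pics/bot2.png");s,i=pickle.load(open("bot2.pkl","rb"))
r,m,mm=fit(im,i,[.6495,-.256,-.585],0,(230,155,95,125),rc=6.); print(r.x,r.fun,np.mean(m>0))
hsv=cv2.cvtColor(im,cv2.COLOR_BGR2HSV)
m=cv2.inRange(hsv,(22,120,80),(35,255,255));m[:, :200]=0;m[:,350:]=0
c=max(cv2.findContours(m,0,1)[0],key=cv2.contourArea);e=cv2.fitEllipse(c);p=px2w(i,*e[0],.14);print(e,p)
print(delta(s,[*p[:2],.114],-.585))
```

```text
[ 0.65023282 -0.25681035 -0.57048243] 0.022439766081871346 0.46628070175438596
((275.7547302246094, 233.5539093017578), (61.90841293334961, 64.61288452148438), 170.8466796875) [ 0.65148448 -0.25489028  0.14      ]
(array([ 0.5, -3. , 56.3]), array([-7.33322389e-04,  1.72763459e-05,  1.90072370e-04]))
```

>>> play_rows(moves=[{"dx":0.3,"dy":-1,"dz":8,"wx":0,"wy":0,"wz":0.005,"hand":-1},{"dx":0.3,"dy":-1,"dz":24,"wx":0,"wy":0,"wz":0.005,"hand":-1},{"dx":0.3,"dy":-1,"dz":42,"wx":0,"wy":0,"wz":0.005,"hand":-0.6},{"dx":0.3,"dy":-1,"dz":54,"wx":0,"wy":0,"wz":0.005,"hand":-0.4},{"dx":0.3,"dy":-1,"dz":56,"wx":0,"wy":0,"wz":0.005,"hand":-0.2},{"dx":0.3,"dy":-1,"dz":56,"wx":0,"wy":0,"wz":0.005,"hand":-0.1},{"dx":0.3,"dy":-1,"dz":56,"wx":0,"wy":0,"wz":0.005,"hand":0},{"dx":0.3,"dy":-1,"dz":56,"wx":0,"wy":0,"wz":0.005,"hand":0.05}], squeeze=45)

```text
clock: 16.65
position: [0.6507, -0.2576, 0.1152]
orientation: [0.957, -0.291, 0.001, -0.0]
wrist_force: [-0.3, -0.5, 0.8]
width: 0.477
```

Run:
```python
from snap import *
s,i,im=snap("bot3"); print(s["width"]*94)
```

```text
16.65 [ 0.65066827 -0.25756153  0.11521637] [ 9.56642351e-01 -2.91263888e-01  8.52903967e-04 -1.79282258e-04] [-0.3 -0.5  0.8] [ 0.001 -0.001 -0.001  0.001  0.002 -0.002  0.001]
44.801834124540314
```

View pics/bot3.png

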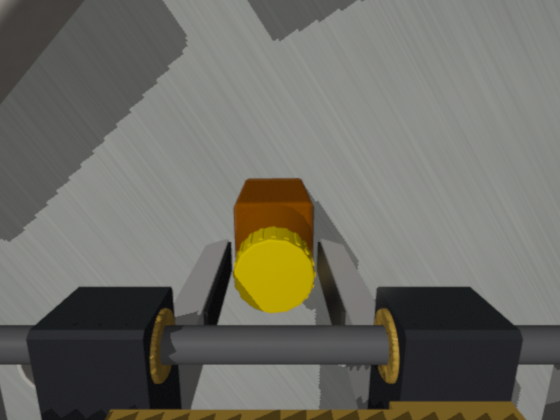

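>>> play_rows(moves=[{"dx":0,"dy":0,"dz":0,"wx":0,"wy":0,"wz":0,"hand":0.15},{"dx":0,"dy":0,"dz":0,"wx":0,"wy":0,"wz":0,"hand":0.3},{"dx":0,"dy":0,"dz":0,"wx":0,"wy":0,"wz":0,"hand":1},{"dx":0,"dy":0,"dz":0,"wx":0,"wy":0,"wz":0,"hand":1},{"dx":0,"dy":0,"dz":0,"wx":0,"wy":0,"wz":0,"hand":1},{"dx":0,"dy":0,"dz":0,"wx":0,"wy":0,"wz":0,"hand":1},{"dx":0,"dy":0,"dz":0,"wx":0,"wy":0,"wz":0,"hand":1},{"dx":0,"dy":0,"dz":0,"wx":0,"wy":0,"wz":0,"hand":1}], squeeze=50)

```text
clock: 17.7
position: [0.6505, -0.2575, 0.1148]
orientation: [0.957, -0.291, 0.001, -0.0]
wrist_force: [-0.5, -1.2, 3.8]
width: 0.391
```

Run:
```python
from snap import *
s,i,im=snap("bot4"); print(s["width"]*94)
cv2.imwrite("pics/bot4c.png",cv2.resize(im[160:330,190:360],None,fx=3.4,fy=3.4,interpolation=cv2.INTER_CUBIC))
```

```text
17.7 [ 0.6505378  -0.25749825  0.11482016] [ 9.56649356e-01 -2.91241480e-01  6.08153670e-04 -2.02181680e-04] [-0.5 -1.2  3.8] [-0.001  0.001 -0.001  0.    -0.002 -0.    -0.   ]
36.78281363263892
```

View pics/bot4c.png

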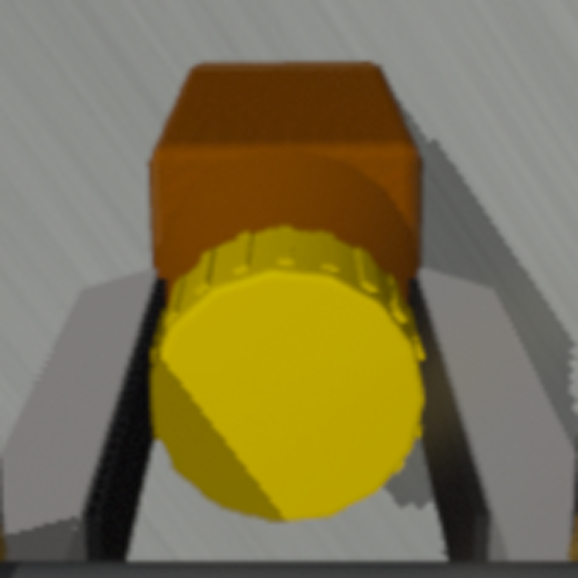

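Run:
```python
from h import *
import pickle
s,i=pickle.load(open("bot4.pkl","rb"))
R0=R.from_quat(s["orientation"])
for u,v,z in [(190,65,0),(384,66,0),(155,150,.09),(420,149,.09),(286,520,.14),(152,390,.14),(424,385,.14),(288,270,.14)]:
    p=px2w(i,(u+.5)/3.4-.5+190,(v+.5)/3.4-.5+160,z)
    print(u,v,z,(R0.inv().apply(p-s["position"])*1000).round(1))
```

```text
190 65 0 [-23.9 -22.  114.8]
384 66 0 [ 22.8 -21.8 114.9]
155 150 0.09 [-22.9 -22.8  24.8]
420 149 0.09 [ 22.1 -23.   24.9]
286 520 0.14 [ -0.6  17.9 -25.2]
152 390 0.14 [-18.7  -1.6 -25.2]
424 385 0.14 [ 18.   -2.4 -25.2]
288 270 0.14 [ -0.4 -18.7 -25.2]
```

>>> play_rows(moves=[{"dx":0,"dy":0,"dz":-1,"wx":0,"wy":0,"wz":0,"hand":1},{"dx":0,"dy":0,"dz":-4,"wx":0,"wy":0,"wz":0,"hand":1},{"dx":0,"dy":0,"dz":-10,"wx":0,"wy":0,"wz":0,"hand":1},{"dx":0,"dy":0,"dz":-20,"wx":0,"wy":0,"wz":0,"hand":1},{"dx":0,"dy":0,"dz":-34,"wx":0,"wy":0,"wz":0,"hand":1},{"dx":0,"dy":0,"dz":-50,"wx":0,"wy":0,"wz":0,"hand":1},{"dx":0,"dy":0,"dz":-67,"wx":0,"wy":0,"wz":0,"hand":1},{"dx":0,"dy":0,"dz":-84,"wx":0,"wy":0,"wz":0,"hand":1}])

```text
clock: 18.75
position: [0.6504, -0.2575, 0.2002]
orientation: [0.957, -0.291, 0.001, -0.0]
wrist_force: [0.3, -0.2, -2.9]
width: 0.396
```

>>> play_rows(moves=[{"dx":0,"dy":0,"dz":-18,"wx":0,"wy":0,"wz":0,"hand":1},{"dx":0,"dy":0,"dz":-35,"wx":0,"wy":0,"wz":0,"hand":1},{"dx":0,"dy":0,"dz":-50,"wx":0,"wy":0,"wz":0,"hand":1},{"dx":0,"dy":0,"dz":-61,"wx":0,"wy":0,"wz":0,"hand":1},{"dx":0,"dy":0,"dz":-67,"wx":0,"wy":0,"wz":0,"hand":1},{"dx":0,"dy":0,"dz":-70,"wx":0,"wy":0,"wz":0,"hand":1},{"dx":0,"dy":0,"dz":-71,"wx":0,"wy":0,"wz":0,"hand":1},{"dx":0,"dy":0,"dz":-71,"wx":0,"wy":0,"wz":0,"hand":1}])

```text
clock: 19.75
position: [0.6501, -0.2575, 0.2693]
orientation: [0.957, -0.291, 0.0, -0.0]
wrist_force: [-0.2, -0.3, -3.8]
width: 0.395
```

Run:
```python
from snap import *
s,i,im=snap("bot5"); print(s["width"]*94)
cv2.imwrite("pics/bot5c.png",cv2.resize(im[160:330,190:360],None,fx=3.4,fy=3.4,interpolation=cv2.INTER_CUBIC))
# nest (.5775,.0213), bottle in tool (-.4,.3)mm
y=.069
t=np.array([.5775,.0213])-np.array([-.0004*np.cos(y)+.0003*np.sin(y), -.0004*np.sin(y)-.0003*np.cos(y)])
print(t,delta(s,[*t,.27],y))
```

```text
19.75 [ 0.6501378  -0.25746391  0.26934876] [ 9.56648638e-01 -2.91244374e-01  2.13207203e-04 -2.28786965e-04] [-0.2 -0.3 -3.8] [ 0.001  0.003  0.     0.     0.001 -0.002  0.   ]
37.15437942434865
[0.57787836 0.02162686] (array([-215.5, -191.5,   -0.6]), array([-4.50730952e-04, -4.50069577e-04, -6.60054697e-01]))
```

View pics/bot5c.png

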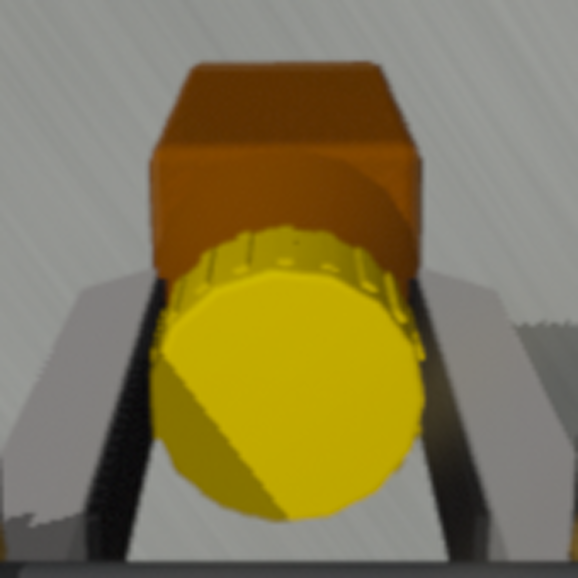

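>>> play_rows(moves=[{"dx":-3,"dy":-3,"dz":0,"wx":0,"wy":0,"wz":-0.01,"hand":1},{"dx":-12,"dy":-11,"dz":0,"wx":0,"wy":0,"wz":-0.037,"hand":1},{"dx":-25,"dy":-23,"dz":0,"wx":0,"wy":0,"wz":-0.078,"hand":1},{"dx":-43,"dy":-38,"dz":0,"wx":0,"wy":0,"wz":-0.131,"hand":1},{"dx":-63,"dy":-56,"dz":0,"wx":0,"wy":0,"wz":-0.19,"hand":1},{"dx":-85,"dy":-75,"dz":0,"wx":0,"wy":0,"wz":-0.26,"hand":1},{"dx":-108,"dy":-96,"dz":0,"wx":0,"wy":0,"wz":-0.33,"hand":1},{"dx":-131,"dy":-116,"dz":0,"wx":0,"wy":0,"wz":-0.4,"hand":1}])

```text
clock: 20.8
position: [0.6055, -0.0858, 0.2698]
orientation: [0.996, -0.093, 0.001, -0.0]
wrist_force: [1.3, 0.8, -3.3]
width: 0.395
```

Run:
```python
from h import *
from plant import env
s=env.read_state();print(s["position"],delta(s,[.5779,.0216,.27],.069))
# from commanded pose
y=-.591;p=np.array([.6501,-.2575])+np.array([[np.cos(y),np.sin(y)],[np.sin(y),-np.cos(y)]])@[-.131,-.116]
y2=y+.4;d=np.array([.5779,.0216])-p;print(p,d@[np.cos(y2),np.sin(y2)],d@[np.sin(y2),-np.cos(y2)])
```

```text
[ 0.60550411 -0.08578148  0.26982458] (array([ -47. , -100.4,   -0.2]), array([-1.97870163e-04, -1.21960046e-03, -2.54664064e-01]))
[ 0.60595394 -0.08818336] -0.04838514077762425 -0.10246115023352334
```

>>> play_rows(moves=[{"dx":-12.7,"dy":-27,"dz":0,"wx":0,"wy":0,"wz":-0.068,"hand":1},{"dx":-24,"dy":-51,"dz":0,"wx":0,"wy":0,"wz":-0.129,"hand":1},{"dx":-34,"dy":-72,"dz":0,"wx":0,"wy":0,"wz":-0.182,"hand":1},{"dx":-41.6,"dy":-88,"dz":0,"wx":0,"wy":0,"wz":-0.224,"hand":1},{"dx":-46.5,"dy":-98.5,"dz":0,"wx":0,"wy":0,"wz":-0.25,"hand":1},{"dx":-48.4,"dy":-102.5,"dz":0,"wx":0,"wy":0,"wz":-0.26,"hand":1},{"dx":-48.4,"dy":-102.5,"dz":0,"wx":0,"wy":0,"wz":-0.26,"hand":1},{"dx":-48.4,"dy":-102.5,"dz":0,"wx":0,"wy":0,"wz":-0.26,"hand":1}])

```text
clock: 21.8
position: [0.5782, 0.0209, 0.2696]
orientation: [0.999, 0.034, 0.0, 0.0]
wrist_force: [0.2, 0.1, -2.6]
width: 0.396
```

Run:
```python
from snap import *
s,i,im=snap("bot6"); print(delta(s,[.5779,.0216,.25],.069))
```

```text
21.8 [0.57821869 0.02089205 0.26957533] [9.99427667e-01 3.38247707e-02 4.69149227e-04 5.77160355e-05] [ 0.2  0.1 -2.6] [ 0.002  0.001 -0.001  0.    -0.002 -0.001  0.001]
(array([-0.3, -0.7, 19.6]), array([ 0.00014773, -0.00093376, -0.00133754]))
```

View pics/bot6.png

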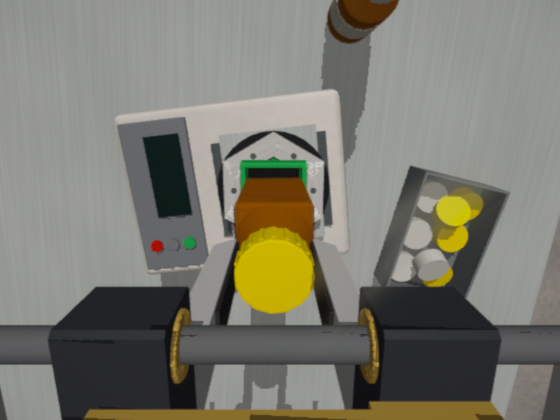

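>>> play_rows(moves=[{"dx":-0.1,"dy":-0.3,"dz":2,"wx":0,"wy":0,"wz":-0.001,"hand":1},{"dx":-0.3,"dy":-0.7,"dz":7,"wx":0,"wy":0,"wz":-0.001,"hand":1},{"dx":-0.3,"dy":-0.7,"dz":14,"wx":0,"wy":0,"wz":-0.001,"hand":1},{"dx":-0.3,"dy":-0.7,"dz":21,"wx":0,"wy":0,"wz":-0.001,"hand":1},{"dx":-0.3,"dy":-0.7,"dz":27,"wx":0,"wy":0,"wz":-0.001,"hand":1},{"dx":-0.3,"dy":-0.7,"dz":31,"wx":0,"wy":0,"wz":-0.001,"hand":1},{"dx":-0.3,"dy":-0.7,"dz":32.5,"wx":0,"wy":0,"wz":-0.001,"hand":1},{"dx":-0.3,"dy":-0.7,"dz":32.5,"wx":0,"wy":0,"wz":-0.001,"hand":1}])

```text
clock: 22.85
position: [0.5778, 0.0223, 0.2372]
orientation: [0.999, 0.035, 0.0, -0.0]
wrist_force: [-0.2, 0.5, -3.2]
width: 0.397
```

Run:
```python
from snap import *
s,i,im=snap("bot7")
cv2.imwrite("pics/bot7c.png",cv2.resize(im[110:250,200:350],None,fx=5,fy=4.2,interpolation=cv2.INTER_CUBIC))
sc=env.camera("scene")[:,:,::-1]
cv2.imwrite("pics/sc2.png",cv2.resize(sc[90:240,210:370],None,fx=4,fy=4,interpolation=cv2.INTER_CUBIC))
```

```text
22.85 [0.57775635 0.0223474  0.23715691] [ 9.99387380e-01  3.49945317e-02  4.95536832e-04 -4.71049141e-05] [-0.2  0.5 -3.2] [ 0.002 -0.002 -0.    -0.002 -0.001  0.002  0.   ]
```

View pics/bot7c.png

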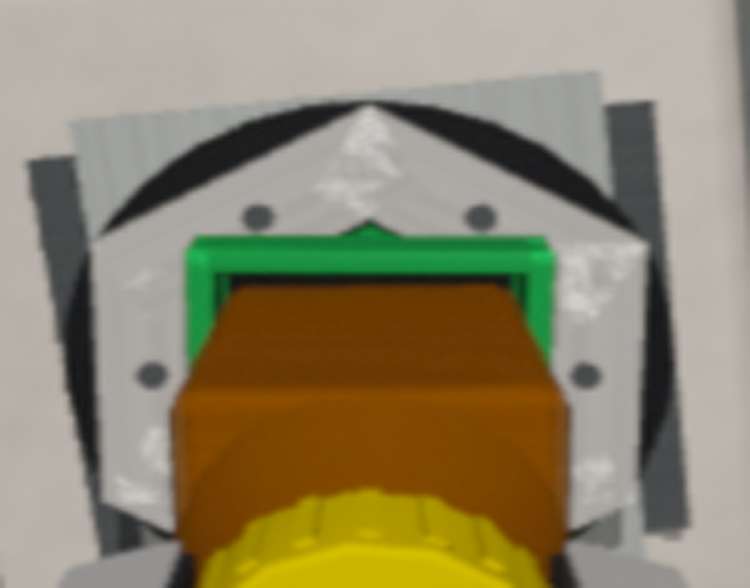

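View pics/sc2.png

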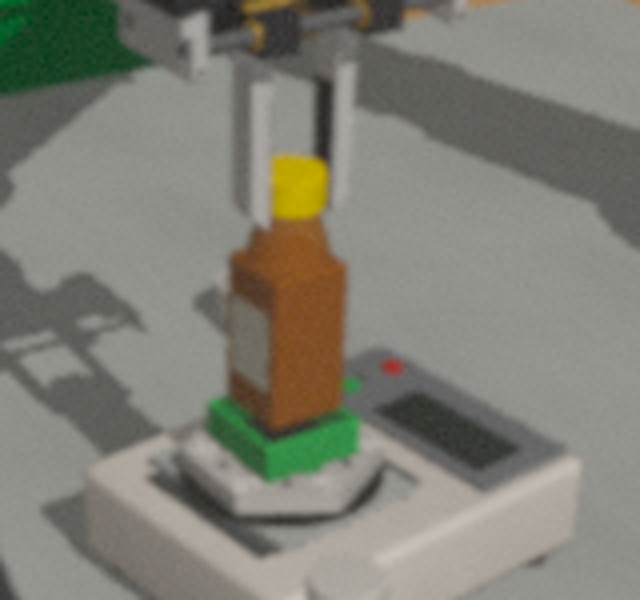

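Run:
```python
from h import *
import pickle
s,i=pickle.load(open("bot7.pkl","rb"))
R0=R.from_quat(s["orientation"])
for n,u,v,z in [("well L",214,274,.118),("well R",527,274,.118),("outer L",189,249,.118),("outer R",552,249,.118),("base L",232,286,.1223),("base R",511,286,.1223),("sh L",175,388,.2123),("sh R",569,386,.2123)]:
    p=px2w(i,(u+.5)/5-.5+200,(v+.5)/4.2-.5+110,z)
    print(n,(R0.inv().apply(p-s["position"])*1000).round(1))
```

```text
well L [-26.3 -24.8 119.1]
well R [ 25.5 -24.8 119.2]
outer L [-30.3 -29.8 119.1]
outer R [ 29.6 -29.8 119.2]
base L [-23.  -23.2 114.8]
base R [ 22.6 -23.2 114.9]
sh L [-22.8 -24.1  24.8]
sh R [ 22.6 -24.4  24.9]
```

>>> play_rows(moves=[{"dx":-0.2,"dy":0.3,"dz":1,"wx":0,"wy":0,"wz":0,"hand":1},{"dx":-0.2,"dy":0.3,"dz":2,"wx":0,"wy":0,"wz":0,"hand":1},{"dx":-0.2,"dy":0.3,"dz":3,"wx":0,"wy":0,"wz":0,"hand":1},{"dx":-0.2,"dy":0.3,"dz":4,"wx":0,"wy":0,"wz":0,"hand":1},{"dx":-0.2,"dy":0.3,"dz":4.7,"wx":0,"wy":0,"wz":0,"hand":1},{"dx":-0.2,"dy":0.3,"dz":5.3,"wx":0,"wy":0,"wz":0,"hand":1},{"dx":-0.2,"dy":0.3,"dz":5.8,"wx":0,"wy":0,"wz":0,"hand":1},{"dx":-0.2,"dy":0.3,"dz":6.2,"wx":0,"wy":0,"wz":0,"hand":1}])

```text
clock: 23.95
position: [0.5776, 0.022, 0.231]
orientation: [0.999, 0.035, 0.001, -0.0]
wrist_force: [0.5, -0.0, -4.1]
width: 0.397
```

>>> play_rows(moves=[{"dx":0,"dy":0,"dz":0.7,"wx":0,"wy":0,"wz":0,"hand":1},{"dx":0,"dy":0,"dz":1.5,"wx":0,"wy":0,"wz":0,"hand":1},{"dx":0,"dy":0,"dz":2.5,"wx":0,"wy":0,"wz":0,"hand":1},{"dx":0,"dy":0,"dz":3.5,"wx":0,"wy":0,"wz":0,"hand":1},{"dx":0,"dy":0,"dz":4.5,"wx":0,"wy":0,"wz":0,"hand":1},{"dx":0,"dy":0,"dz":5.5,"wx":0,"wy":0,"wz":0,"hand":1},{"dx":0,"dy":0,"dz":6.5,"wx":0,"wy":0,"wz":0,"hand":1},{"dx":0,"dy":0,"dz":7.5,"wx":0,"wy":0,"wz":0,"hand":1}])

```text
clock: 24.95
position: [0.5776, 0.022, 0.2234]
orientation: [0.999, 0.035, 0.0, -0.0]
wrist_force: [0.3, -1.3, -3.3]
width: 0.393
```

Nothing is touching yet: the force still reads just the bottle's weight, and the bottom is at about 108.6 mm. About 8 mm to go.

>>> play_rows(moves=[{"dx":0,"dy":0,"dz":1,"wx":0,"wy":0,"wz":0,"hand":1},{"dx":0,"dy":0,"dz":2,"wx":0,"wy":0,"wz":0,"hand":1},{"dx":0,"dy":0,"dz":3,"wx":0,"wy":0,"wz":0,"hand":1},{"dx":0,"dy":0,"dz":4,"wx":0,"wy":0,"wz":0,"hand":1},{"dx":0,"dy":0,"dz":5,"wx":0,"wy":0,"wz":0,"hand":1},{"dx":0,"dy":0,"dz":6,"wx":0,"wy":0,"wz":0,"hand":1},{"dx":0,"dy":0,"dz":7,"wx":0,"wy":0,"wz":0,"hand":1},{"dx":0,"dy":0,"dz":7.2,"wx":0,"wy":0,"wz":0,"hand":1}])

```text
clock: 25.95
position: [0.5775, 0.022, 0.2162]
orientation: [0.999, 0.035, 0.0, -0.0]
wrist_force: [0.1, 0.4, -3.4]
width: 0.394
```

>>> play_rows(moves=[{"dx":0,"dy":0,"dz":0.3,"wx":0,"wy":0,"wz":0,"hand":1},{"dx":0,"dy":0,"dz":0.6,"wx":0,"wy":0,"wz":0,"hand":1},{"dx":0,"dy":0,"dz":0.8,"wx":0,"wy":0,"wz":0,"hand":1},{"dx":0,"dy":0,"dz":1.0,"wx":0,"wy":0,"wz":0,"hand":1},{"dx":0,"dy":0,"dz":1.2,"wx":0,"wy":0,"wz":0,"hand":1},{"dx":0,"dy":0,"dz":1.4,"wx":0,"wy":0,"wz":0,"hand":1},{"dx":0,"dy":0,"dz":1.4,"wx":0,"wy":0,"wz":0,"hand":1},{"dx":0,"dy":0,"dz":1.4,"wx":0,"wy":0,"wz":0,"hand":1}])

```text
clock: 26.95
position: [0.5776, 0.022, 0.2148]
orientation: [0.999, 0.035, 0.0, -0.0]
wrist_force: [-0.4, -0.1, -3.0]
width: 0.396
```

>>> play_rows(moves=[{"dx":0,"dy":0,"dz":0.1,"wx":0,"wy":0,"wz":0,"hand":1},{"dx":0,"dy":0,"dz":0.2,"wx":0,"wy":0,"wz":0,"hand":1},{"dx":0,"dy":0,"dz":0.3,"wx":0,"wy":0,"wz":0,"hand":1},{"dx":0,"dy":0,"dz":0.4,"wx":0,"wy":0,"wz":0,"hand":1},{"dx":0,"dy":0,"dz":0.5,"wx":0,"wy":0,"wz":0,"hand":1},{"dx":0,"dy":0,"dz":0.5,"wx":0,"wy":0,"wz":0,"hand":1},{"dx":0,"dy":0,"dz":0.5,"wx":0,"wy":0,"wz":0,"hand":1},{"dx":0,"dy":0,"dz":0.5,"wx":0,"wy":0,"wz":0,"hand":1}])

```text
clock: 27.95
position: [0.5777, 0.022, 0.2147]
orientation: [0.999, 0.035, 0.001, -0.0]
wrist_force: [-1.3, -0.4, 5.9]
width: 0.394
```

The bottle is on the well floor: pressing on it reads about 9 N. I'll let go and retreat straight up.

>>> play_rows(moves=[{"dx":0,"dy":0,"dz":-0.3,"wx":0,"wy":0,"wz":0,"hand":0.15},{"dx":0,"dy":0,"dz":-0.3,"wx":0,"wy":0,"wz":0,"hand":0},{"dx":0,"dy":0,"dz":-0.3,"wx":0,"wy":0,"wz":0,"hand":-0.4},{"dx":0,"dy":0,"dz":-0.3,"wx":0,"wy":0,"wz":0,"hand":-0.7},{"dx":0,"dy":0,"dz":-0.3,"wx":0,"wy":0,"wz":0,"hand":-0.8},{"dx":0,"dy":0,"dz":-0.3,"wx":0,"wy":0,"wz":0,"hand":-0.8},{"dx":0,"dy":0,"dz":-8,"wx":0,"wy":0,"wz":0,"hand":-0.8},{"dx":0,"dy":0,"dz":-30,"wx":0,"wy":0,"wz":0,"hand":-0.8}])

```text
clock: 28.95
position: [0.5771, 0.022, 0.2444]
orientation: [0.999, 0.035, -0.0, -0.0]
wrist_force: [-0.2, -0.2, 0.7]
width: 0.9
```

>>> play_rows(moves=[{"dx":0,"dy":0,"dz":-20,"wx":0,"wy":0,"wz":0,"hand":-0.8},{"dx":0,"dy":0,"dz":-45,"wx":0,"wy":0,"wz":0,"hand":-0.8},{"dx":0,"dy":10,"dz":-75,"wx":0,"wy":0,"wz":0,"hand":-0.8},{"dx":0,"dy":22,"dz":-95,"wx":0,"wy":0,"wz":0,"hand":-0.8},{"dx":0,"dy":30,"dz":-105,"wx":0,"wy":0,"wz":0,"hand":-0.8},{"dx":0,"dy":30,"dz":-105,"wx":0,"wy":0,"wz":0,"hand":-0.8},{"dx":0,"dy":30,"dz":-105,"wx":0,"wy":0,"wz":0,"hand":-0.8},{"dx":0,"dy":30,"dz":-105,"wx":0,"wy":0,"wz":0,"hand":-0.8}])

```text
clock: 29.95
position: [0.5792, -0.0075, 0.3486]
orientation: [0.999, 0.035, -0.0, -0.0]
wrist_force: [-0.2, 0.0, -0.2]
width: 0.902
```

Run:
```python
from snap import *
s,i,im=snap("fin")
sc=env.camera("scene")[:,:,::-1]
a=cv2.resize(sc[90:270,190:370],(400,400),interpolation=2);b=cv2.resize(im[60:260,170:370],(400,400),interpolation=2)
cv2.imwrite("pics/finc.png",np.hstack([a,b]))
cv2.imwrite("pics/scf.png",sc)
```

```text
29.95 [ 0.5792494  -0.00750228  0.34862462] [ 9.99378131e-01  3.52607991e-02 -4.91322580e-05 -1.60909937e-04] [-0.2  0.  -0.2] [ 0.002 -0.001 -0.001 -0.004 -0.001  0.001  0.001]
```

View pics/finc.png

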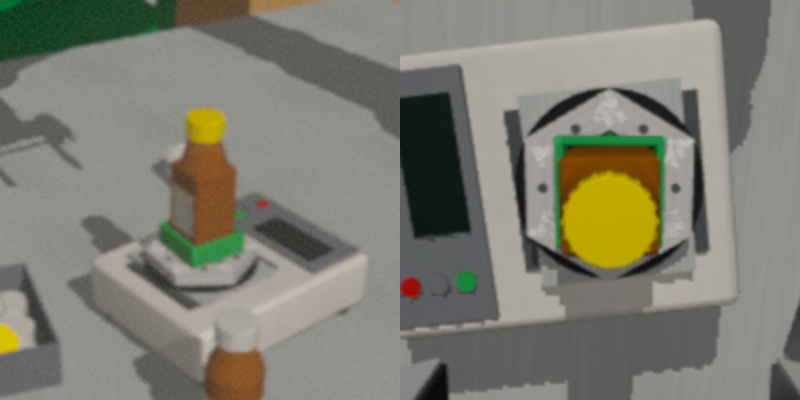

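The bottle stands upright in the nest, the nest sits level in the pocket, and the gripper is clear. I'll hand the job in.

```bash
python3 -c "
from plant import env
print(env.job_done())"
```

```text
the job is handed in; nothing more can be done
None
```

The green nest is home in the platform's pocket and let go. The square bottle stands upright on the floor of its well and is also let go. I handed the job in at about 30 s of the 72 s allowed; no verdict was given.

- **Nest:** it went into the pocket on the first try, with no working about and no contact force felt on the way down. In the wrist view its top measured 61.1 mm across at the fully-home height, matching 61.0 mm on the bench, so it is home and level. Its true width is 62 mm; the wrist camera read about 1.5–2 % small throughout.
- **Bottle:** I gripped it by the cap, and it did not swing or slip. It touched the well floor at the expected height (gripper tip at 0.2147 m against 0.2148 m predicted), pressing with about 9 N before I let go. That was the highest force I read, though I only read it at the end of each move, so a brief peak in between would not show.
- **Last pictures:** both pieces were at rest and the gripper was about 10 cm above the cap.
- **Disagreement:** estimates of where the bottle's centre sat in the grip differed by up to 1.6 mm. I settled this by measuring the bottle directly against the well just before lowering, and shifted it 0.3 mm.
- **Not measured:** I did not re-measure the round nest, the round bottle or the tub; the arm never came near them.

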